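# Set the driver's clutch to 6 and store it with the stylus

## Task

Turn the numbered clutch sleeve of the cordless driver standing in its charging dock until 6 clicks in at the white index mark. Then take the stylus from its forked rack, push the small recessed button in the dock fully down with the stylus tip to store the setting and let it spring back, and hang the stylus back in the fork, upright on its flange. Leave the brick fort, the lidded tub and the cardboard parts tray where they are.

Things in the scene. Friction and masses are not known exactly. Their poses are not given: they have to be found in the camera images.
- dock: Grey plastic charging dock, fixed, 120 (x) x 200 (y) x 50 mm high, origin under its centre, z up. At local y +55 mm a black cordless driver stands nose up: body 54 mm diameter to 94 mm, numbered sleeve 94 to 138 mm, then a fixed steel chuck 30 mm diameter ending at 160 mm. At local y -55 mm a round hole, 16 mm diameter, framed by thin black lines, has the button at its bottom.
- index (a point): Fixed white index mark beside the sleeve's skirt, on the dock's local +x side of the driver (44 mm from the sleeve axis, 95 mm above the table). The number standing next to it is the setting.
- sleeve (a joint): Angle of the numbered black sleeve about its vertical axis, rad. White digits 1 to 9 on its skirt, 30 degrees apart, a click stop at each. 0: 1 stands at the index; 0.5236: 2; so 6 is at 2.618, 9 (last) at 4.189. Grows counter-clockwise seen from above. A click takes about 0.1 N m; let go between numbers, it falls into the nearer one.
- sleeve_grip (a point): Point on the sleeve's vertical axis at grip height (121 mm above the table). The ribbed grip is a cylinder 42 mm diameter, 100 to 138 mm above the table; below it the flat number skirt is 76 mm diameter, top at 100 mm. The chuck stands 22 mm above the grip. This frame turns with the sleeve.
- sleeve_six (a point): Centre of the digit 6 on the skirt's top, 30 mm from the sleeve's axis; it turns with the sleeve.
- store_button (a joint): How far the recessed button is pressed, m: 0 up, 0.005 fully down. Springy: about 2 N to start, 5 N fully down.
- button_top (a point): Centre of the round button's top (13 mm diameter), which moves with it; unpressed it lies 8 mm below the deck, 42 mm above the table, in the 16 mm hole.
- rack: Dark steel stylus rack, fixed: base plate 75 x 75 x 8 mm, an upright at the local +x side, at its top a level fork of two tines (each 11 mm wide, 6 mm thick, 46 mm long along local x), tops 90 mm above the table, with a 12 mm slot between, open upward and towards local -x. The upright ends below the tine tops. Origin on the table under the slot's middle.
- rack_slot (a point): Middle of the fork's slot, at the height of the tine tops (90 mm). The slot is clear from 23 mm on the -x side of it to 23 mm on the +x side; a hanging stylus's stem must stay within 17 mm of it.
- stylus: Loose aluminium stylus, about 40 g, 109 mm long, hanging upright in the fork. Origin at the underside of its flange (22 mm diameter, 4 mm thick), on its axis; z points up along the handle. Handle: cylinder 14 mm diameter from 4 to 54 mm above the origin. Stem: 6 mm diameter, straight down 55 mm below the origin.
- stylus_grip (a point): Point on the stylus's axis, mid-handle, 30 mm above the flange's underside.
- stylus_tip (a point): Flat end of the stylus's stem, 55 mm below the flange's underside.
- fort: Bystander: half-built brick fort, 96 x 112 mm, 70 mm high, loose; origin under its centre.
- tub: Bystander: clear lidded tub, 68 mm diameter, 75 mm high, loose; origin under its centre.
- parts_tray: Bystander: open cardboard tray with loose bricks, 160 x 220 x 55 mm; origin under its centre.

How it is judged:
By the outcome, as a careful person would: the job done as asked, in the order asked, and still so for the second after the job is handed in, with the robot touching nothing.
It also fails if it takes over 61 s, if anything falls off the work surface, if the arm or the gripper's body presses on something with over 40 N, if the wrist force passes 120 N, or if a joint passes its speed limit or range.

## Robot

A 6-joint arm with a two-finger parallel gripper is mounted at the origin on the work surface. World frame = base frame: x ahead of the robot, y to its left, z up, the work surface at z = 0. Lengths are in m, angles in rad, forces in N, time in s.
With the tool pointing down it reaches from about 0.2 to 0.875 m from the base axis. Payload 3.4 kg.
Tool frame: the origin (TCP) lies between the finger pads; the fingertips stand 25 mm ahead of it and the grasp point (between the pads) lies 6 mm ahead of it (r.nose_length is the z of the fingertips in the tool frame, in m); z points along the fingers, x is the direction in which the jaws open and shut, and the axes are right-handed (so a half turn about z gives the same grasp; the last joint's range is limited). The gripper opens to 94 mm and grips with 3 to 60 N. Pads are 16 mm wide; open, the fingers measure 119 mm over their backs; the gripper's body (75 mm by 177 mm) begins 78 mm behind the grasp point.
Start: joints at [-1.369, 0.276, 1.505, -0, 1.361, -0.121], TCP at [0.182, -0.545, 0.23] pointing down, gripper open.
Joint ranges: [-2.89, 2.89], [-0.75, 2.08], [0.22, 2.7], [-1.18, 4.32], [0.11, 2.71], [-2.7, 2.7]. Speed limits (rad/s): [2.57, 2.57, 3.14, 3.14, 3.14, 3.14].

## Interface

Orientations are given as a unit quaternion [w, x, y, z].
In Python, from plant import r, gripper_to, inverse_kinematics, vision, models, telemetry gives the robot as it stands. Calls block until the motion is done:
- r.move_to(position, orientation): joint-space move of the TCP to a pose.
- r.move_l(position, rot=None, vel=0.15, guard=None): straight line of the TCP; rot=None keeps the orientation; vel is the mean speed in m/s. With guard (N) it stops when the force on the tool has changed by that much, and returns True; else False.
- r.movej(angles): joint-space move.
- gripper_to(opening, f_grip=None): finger opening in m; f_grip is the grip in N (None keeps the last); returns when the fingers have stopped.
- r.hold(seconds).
- inverse_kinematics(position, orientation): joint angles nearest the present ones, or None.
- vision.snapshot(name): name is "scene" or "top"; returns the picture (480x640x3 uint8, red, green, blue); there is no depth.
- vision.get_calibration(name): a dict with "fx", "fy", "cx", "cy" (pixels), "D" ([k1, k2, p1, p2, k3] as OpenCV has them; the pictures are not rectified), "position" and "orientation" of the camera in the world. Camera axes: x right, y down, z forward; pixel columns grow to the right and rows downward; lengths in m; the calibration is good to about 2 mm. A picture is of the moment at which its call begins. get_calibration takes no time and is no camera call.
A pose or a line that the arm cannot do raises r.PlanningError and nothing moves.
- r.sign_off(): hands the job in, once; it reports no verdict.
Trained networks look in the newest picture that a camera, given by its name, has taken for a name from the list of things; names that differ only in an ending like _2 or _b are one class to them, and where a whole thing is asked for, a point or a joint stands for the part that bears it (a point fixed in the world has none). Each returns a list of dicts, best first, with "score" (0 to 1); they miss things now and then, are a little off and sometimes report something else, mostly with a low value. They report only what shows in the picture. A call takes as long as a camera call.
- models.boxes_of(thing, camera): "at" ([x, y, z] in m, in world coordinates, good to about 4 mm: the middle of the surface that is visible of it).
- models.regions_of(thing, camera): "pixels" (480x640 bool, what is visible of it).
- models.mark_of(thing, camera): "at" ([x, y, z] in m, in world coordinates, good to about 4 mm: a listed point, or the origin of a listed thing).
Readings, each from a call of its own:
- telemetry.current_t(): time.
- telemetry.current_joints(): joint angles.
- telemetry.current_dq(): joint speeds.
- telemetry.current_joint_efforts(): joint torques, N m.
- telemetry.current_ee_pos(): TCP position.
- telemetry.current_tool_rot(): TCP orientation.
- telemetry.current_wrist_force(): force on the tool from outside, world axes, zero at the start.
- telemetry.current_torque(): the same for the moment, N m.
- telemetry.current_opening(): finger opening in m.
Only numpy, scipy, OpenCV 4.12 (cv2) and the standard library are available. Lean on these libraries where they do the work, as an engineer would, in place of code of your own. Each camera call takes 0.05 s, during which the arm holds its last target. There are 200 camera calls.

## Working session

There is one attempt and no reset: what is moved stays moved. The work goes in short steps, each a Python script; the robot and the scene stay as the last script left them, time stands still between calls to the robot, and variables do not carry over. Pictures are saved under pics/ and viewed, about 8 in all and at most 12, crops included, and the job is handed in when it is done.

```bash
ls; mkdir -p pics; python3 - <<'E'
from plant import r, gripper_to, inverse_kinematics, vision, models, telemetry
import cv2,numpy as np
for c in ("scene","top"):
    im=vision.snapshot(c); cv2.imwrite(f"pics/{c}0.png",im[:,:,::-1])
    k=vision.get_calibration(c); print(c,{a:np.round(b,4).tolist() for a,b in k.items()})
    for t in ("dock","index","sleeve_grip","sleeve_six","button_top","rack","rack_slot","stylus","stylus_grip","stylus_tip","fort","tub","parts_tray"):
        try: print(t,[(np.round(d["at"],4).tolist(),round(d["score"],2)) for d in models.mark_of(t,c)[:2]])
        except Exception as e: print(t,e)
print(telemetry.current_t(), r.nose_length, telemetry.current_tool_rot())
E
```

```text
pics
scene {'fx': 459.843, 'fy': 459.843, 'cx': 321.5649, 'cy': 237.6917, 'D': [-0.1019, 0.0, 0.0, 0.0, 0.0], 'position': [0.9419, -0.2879, 0.8518], 'orientation': [-0.2823, 0.8903, 0.3424, -0.1018]}
dock [([0.4998, 0.1269, -0.0025], 0.59), ([0.5128, 0.1834, 0.1225], 0.44)]
index [([0.5577, 0.1756, 0.0932], 0.96)]
sleeve_grip [([0.5127, 0.1838, 0.1208], 0.7)]
sleeve_six [([0.5078, 0.1504, 0.0973], 0.95)]
button_top []
rack [([0.4699, -0.1561, -0.0006], 0.77)]
rack_slot [([0.4728, -0.1574, 0.0894], 0.92)]
stylus [([0.4628, -0.1547, 0.0869], 0.78), ([0.5584, 0.1735, 0.0942], 0.44)]
stylus_grip []
stylus_tip [([0.4621, -0.1541, 0.0353], 0.8), ([0.4611, -0.1564, 0.0896], 0.74)]
fort [([0.7695, 0.0424, -0.0014], 0.72)]
tub [([0.7627, -0.2154, -0.0019], 0.93)]
parts_tray [([0.5846, 0.4392, 0.0002], 0.68), ([0.7625, -0.2169, -0.0019], 0.25)]
top {'fx': 558.4285, 'fy': 558.4285, 'cx': 326.0449, 'cy': 242.8652, 'D': [-0.1699, 0.0, 0.0, 0.0, 0.0], 'position': [0.3405, 0.114, 1.3129], 'orientation': [0.0718, -0.6821, 0.7232, -0.0804]}
dock []
index [([0.5521, 0.1672, 0.0913], 0.59)]
sleeve_grip [([0.5114, 0.1844, 0.1227], 0.78), ([0.7676, 0.0397, 0.0001], 0.16)]
sleeve_six [([0.462, -0.1562, 0.0359], 0.69), ([0.5047, 0.1539, 0.1021], 0.58)]
button_top [([0.4845, 0.0768, 0.0428], 0.42)]
rack [([0.4731, -0.1587, -0.0001], 0.72), ([0.5069, 0.1545, 0.099], 0.62)]
rack_slot []
stylus [([0.463, -0.1584, 0.0909], 0.56)]
stylus_grip [([0.4619, -0.1541, 0.1182], 0.63), ([0.5543, 0.1712, 0.0943], 0.59)]
stylus_tip [([0.4614, -0.1543, 0.0331], 0.43)]
fort [([0.7699, 0.0415, 0.0016], 0.78)]
tub [([0.763, -0.2178, -0.0038], 0.78), ([0.4684, -0.1574, 0.0929], 0.59)]
parts_tray [([0.587, 0.4346, -0.0026], 0.73), ([0.5096, 0.1807, 0.1238], 0.64)]
1.4 0.025 [ 2.25254813e-05  8.11557851e-01 -5.84272072e-01  2.22305656e-05]
```

```bash
python3 - <<'E'
import cv2,numpy as np
a=cv2.imread("pics/scene0.png");cv2.imwrite("pics/s0.png",a)
b=cv2.imread("pics/top0.png")
cv2.imwrite("pics/both.png",np.hstack([cv2.resize(a,(400,300)),cv2.resize(b,(400,300))]))
E
```

```text
(no output)
```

View pics/scene0.png

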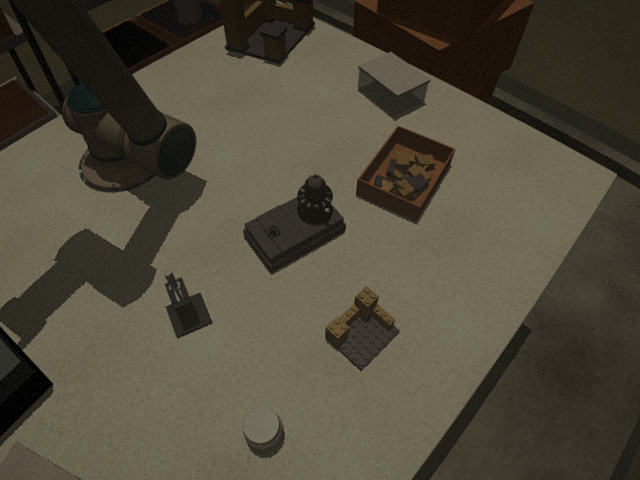

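View pics/top0.png

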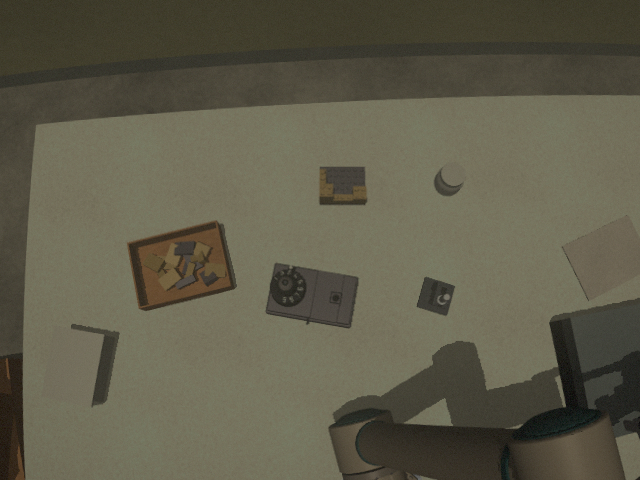

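```bash
python3 - <<'E'
import cv2,numpy as np
a=cv2.imread("pics/scene0.png");b=cv2.imread("pics/top0.png")
z=lambda im,x,y,w,h:cv2.convertScaleAbs(cv2.resize(im[y:y+h,x:x+w],(400,300),interpolation=cv2.INTER_CUBIC),alpha=2.2,beta=10)
cv2.imwrite("pics/crop1.png",np.vstack([np.hstack([z(a,280,165,64,48+12)[:,:],z(a,150,265,80,60)]),np.hstack([z(b,262,255,64,48),z(b,408,270,56,42)])]))
E
```

```text
(no output)
```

View pics/crop1.png

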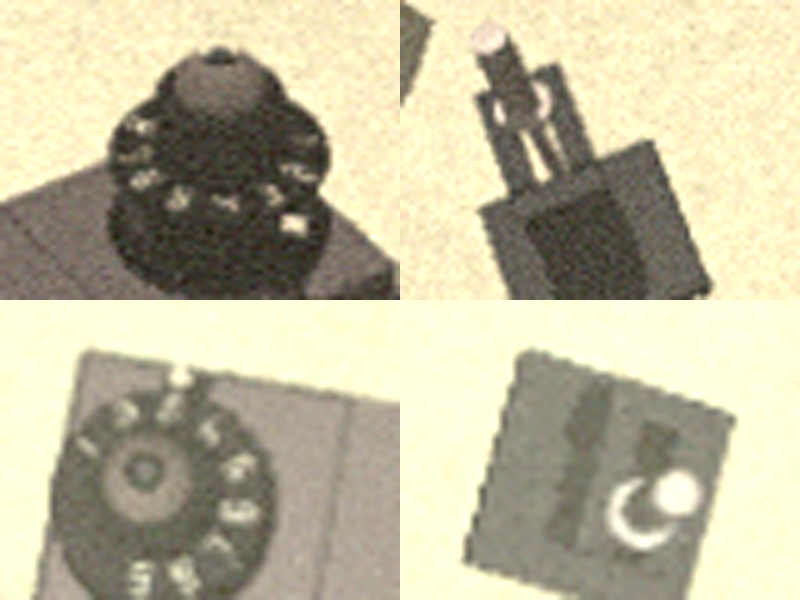

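```bash
cat > h.py <<'E'
from plant import r, gripper_to, inverse_kinematics, vision, models, telemetry
import cv2,numpy as np
from scipy.spatial.transform import Rotation as R
def cam(c):
    k=vision.get_calibration(c); K=np.array([[k["fx"],0,k["cx"]],[0,k["fy"],k["cy"]],[0,0,1]])
    return K,np.array(k["D"]),R.from_quat(k["orientation"],scalar_first=True),np.array(k["position"])
def ray(c,px,z):
    K,D,q,p=cam(c); u=cv2.undistortPoints(np.array([[px]],float),K,D)[0,0]
    d=q.apply([u[0],u[1],1]); return p+d*(z-p[2])/d[2]
def proj(c,P):
    K,D,q,p=cam(c); t=-q.inv().apply(p)
    return cv2.projectPoints(np.array([P],float),q.inv().as_rotvec(),t,K,D)[0][0,0]
def down(yaw): # jaw axis (tool x) at world angle yaw, pointing down
    return (R.from_euler("z",yaw)*R.from_euler("x",np.pi)).as_quat(scalar_first=True)
def look(thing,c):
    return [(np.round(d["at"],4).tolist(),round(d["score"],2)) for d in models.mark_of(thing,c)[:2]]
E
python3 - <<'E'
from h import *
p=lambda *a:print(np.round(ray(*a),4))
s=lambda x,y:(262+x/6.25,255+(y-300)/6.25)
q=lambda x,y:(408+(x-400)/7.143,270+(y-300)/7.143)
print("chuck");p("top",s(143,470),.16)
print("button rim");p("top",(335.5,297),.05)
print("index");p("top",s(180,377),.095)
print("index scene");p("scene",(280+292/6.25,165+222/5),.095)
print("rack corners TL TR BL");
C=[ray("top",q(*v),.008) for v in((525,350),(735,415),(465,565))]
print(np.round(C,4), "ctr",(C[1]+C[2])/2, np.degrees(np.arctan2(*(C[0]-C[1])[[1,0]])),np.degrees(np.arctan2(*(C[0]-C[2])[[1,0]])))
print("handle top");p("top",q(677,492),.144)
print("handle top scene");p("scene",(150+(490-400)/5,265+38/5),.144)
for c in("top","scene"):
  for t in("sleeve","sleeve_grip","store_button","button_top","rack_slot","stylus_grip","index"):
    vision.snapshot(c); print(c,t,look(t,c))
for y in (-1.83,-.26,.53,1.3):
    print(y,np.round(inverse_kinematics([.512,.184,.13],down(y)),3))
E
```

```text
chuck
[0.5136 0.183  0.16  ]
button rim
[0.4896 0.0764 0.05  ]
index
[0.5558 0.1723 0.095 ]
index scene
[0.5558 0.173  0.095 ]
rack corners TL TR BL
[[ 0.529  -0.1416  0.008 ]
 [ 0.5028 -0.2103  0.008 ]
 [ 0.4589 -0.115   0.008 ]] ctr [ 0.48084334 -0.16268184  0.008     ] 69.0940733914443 -20.72075409961368
handle top
[ 0.464  -0.1566  0.144 ]
handle top scene
[ 0.4657 -0.1567  0.144 ]Traceback (most recent call last):
  File "<stdin>", line 16, in <module>
  File "h.py", line 16, in look
    return [(np.round(d["at"],4).tolist(),round(d["score"],2)) for d in models.mark_of(thing,c)[:2]]
                                                                        ~~~~~~~~~~~~~~^^^^^^^^^
ValueError: it knows: button_top, dock, fort, index, parts_tray, rack, rack_slot, sleeve_grip, sleeve_six, stylus, stylus_grip, stylus_tip, tub
```

```bash
python3 - <<'E'
from h import *
for y in (-2,-1.2,-.4,.4,1.2,2):
    print(y,[np.round(inverse_kinematics([.5129,.1837,z],down(y)),3).tolist() for z in(.118,.22)])
print(np.round(telemetry.current_wrist_force(),2),telemetry.current_t())
vision.snapshot("top");print(look("button_top","top"),look("button_top","top"))
E
```

```text
-2 [[0.216, 0.319, 1.742, 0.0, 1.081, 2.216], [0.216, 0.237, 1.586, 0.0, 1.319, 2.216]]
-1.2 [[0.216, 0.319, 1.742, -0.0, 1.081, 1.416], [0.216, 0.237, 1.586, -0.0, 1.319, 1.416]]
-0.4 [[0.216, 0.319, 1.742, -0.0, 1.081, 0.616], [0.216, 0.237, 1.586, -0.0, 1.319, 0.616]]
0.4 [[0.216, 0.319, 1.742, -0.0, 1.081, -0.184], [0.216, 0.237, 1.586, -0.0, 1.319, -0.184]]
1.2 [[0.216, 0.319, 1.742, -0.0, 1.081, -0.984], [0.216, 0.237, 1.586, -0.0, 1.319, -0.984]]
2 [[0.216, 0.319, 1.742, -0.0, 1.081, -1.784], [0.216, 0.237, 1.586, 0.0, 1.319, -1.784]]
[-0.33  0.09  0.71] 1.45
[([0.4858, 0.0756, 0.0408], 0.58)] [([0.4858, 0.0756, 0.0408], 0.58)]
```

```bash
cat > turn.py <<'E'
from h import *
S=[.5129,.1837]; y0=-.8
st=lambda n:print(n,round(telemetry.current_t(),2),"F",np.round(telemetry.current_wrist_force(),1),"M",np.round(telemetry.current_torque(),2),"op",round(telemetry.current_opening(),4),np.round(telemetry.current_ee_pos(),4))
r.move_to(S+[.22],down(y0)); gripper_to(.065); st("above")
print(r.move_l(S+[.130],vel=.1,guard=8)); st("down")
gripper_to(.03,f_grip=8); st("grip8")
E
python3 turn.py
```

```text
above 5.06 F [0.  0.3 0.5] M [-0.03 -0.08 -0.02] op 0.0652 [0.5129 0.1837 0.22  ]
False
down 6.11 F [ 0.3 -0.1  0.3] M [-0.03 -0.03  0.01] op 0.0653 [0.5134 0.1838 0.1306]
grip8 6.59 F [ 1.6 -2.1  2.2] M [-0.34 -0.16  0.06] op 0.042 [0.5136 0.1833 0.1304]
```

```bash
cat > turn2.py <<'E'
from h import *
st=lambda n:print(n,round(telemetry.current_t(),2),"F",np.round(telemetry.current_wrist_force(),1),"M",np.round(telemetry.current_torque(),2),"op",round(telemetry.current_opening(),4),np.round(telemetry.current_ee_pos(),4))
gripper_to(.03,f_grip=20); st("grip20")
j=np.array(telemetry.current_joints())
for k in range(1,7):
    q=j.copy(); q[5]-=k*np.pi/12; r.movej(q.tolist()); st(k)
r.hold(.2); st("held")
gripper_to(.065); st("open")
r.move_l([.5129,.1837,.22],vel=.15); 
r.move_to([.45,-.05,.25],down(-.4)); st("away")
for c in("top","scene"):
    im=vision.snapshot(c); cv2.imwrite(f"pics/{c}1.png",im[:,:,::-1]); print(look("sleeve_six",c),look("stylus_grip",c))
a=cv2.imread("pics/scene1.png");b=cv2.imread("pics/top1.png")
z=lambda im,x,y,w,h:cv2.convertScaleAbs(cv2.resize(im[y:y+h,x:x+w],(400,300),interpolation=cv2.INTER_CUBIC),alpha=2.2,beta=10)
cv2.imwrite("pics/crop2.png",np.vstack([np.hstack([z(a,280,165,64,48),z(a,230,205,80,60)]),np.hstack([z(b,262,255,64,48),z(b,308,276,56,42)])]))
E
python3 turn2.py
```

```text
grip20 6.81 F [ 1.3 -2.5  2.3] M [-0.53 -0.26 -0.06] op 0.042 [0.5136 0.1833 0.1304]
1 7.17 F [ 0.4 -1.7  1. ] M [-0.42 -0.25 -0.05] op 0.0415 [0.5134 0.1832 0.1303]
2 7.53 F [ 0.  -1.8  1.3] M [-0.39  0.05  0.08] op 0.0416 [0.5132 0.1833 0.1303]
3 7.88 F [-0.3  0.7  1.9] M [ 0.14  0.06 -0.06] op 0.0417 [0.5131 0.184  0.1303]
4 8.24 F [-2.   2.7  2.2] M [0.4  0.24 0.09] op 0.0416 [0.5128 0.184  0.1303]
5 8.6 F [-4.3  2.1  3.2] M [ 0.34  0.64 -0.36] op 0.0416 [0.5125 0.1836 0.1302]
6 8.96 F [-4.7  1.1  1.7] M [0.2  0.68 0.01] op 0.0416 [0.5126 0.1832 0.1301]
held 9.16 F [-5.3  0.8  3.1] M [0.15 0.74 0.  ] op 0.0416 [0.5126 0.1832 0.1302]
open 9.72 F [ 0.2 -0.7 -0.8] M [-0.01 -0.13  0.01] op 0.0649 [0.5138 0.1833 0.1304]
away 11.44 F [ 0.4  0.  -0.4] M [-0.05 -0.05  0.01] op 0.0649 [ 0.45   -0.0495  0.2494]
[([0.5393, 0.1671, 0.0993], 0.6)] []
[([0.5365, 0.1636, 0.0972], 0.82)] [([0.4647, -0.1578, 0.1163], 0.5), ([0.4705, -0.1569, 0.0001], 0.29)]
```

View pics/crop2.png

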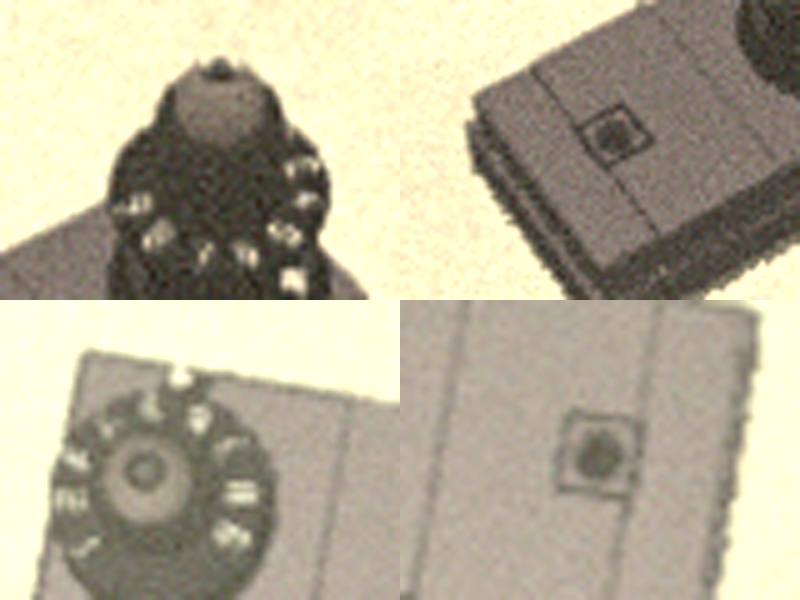

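```bash
python3 - <<'E'
from h import *
S=np.array([.5131,.1837]); 
for q in (120,135,150):
  for n in (5,6,7):
    a=np.radians(-14.4+q-(n-1)*30); P=[*(S+.03*np.array([np.cos(a),np.sin(a)])),.1]
    t=proj("top",P);s=proj("scene",P); print(q,n,"top",np.round([(t[0]-262)*6.25,(t[1]-255)*6.25+300]),"scene",np.round([(s[0]-280)*6.25,(s[1]-165)*6.25]))
i=[*(S+.044*np.array([np.cos(-.2513),np.sin(-.2513)])),.095]
print("idx",(proj("top",i)-[262,255])*6.25+[0,300],(proj("scene",i)-[280,165])*6.25)
for c in("top","scene"):
  for k in range(3): vision.snapshot(c); print(c,look("sleeve_six",c),look("index",c))
E
```

```text
120 5 top [170. 413.] scene [268. 241.]
120 6 top [209. 433.] scene [224. 253.]
120 7 top [234. 469.] scene [179. 245.]
135 5 top [148. 412.] scene [286. 230.]
135 6 top [191. 420.] scene [247. 249.]
135 7 top [224. 449.] scene [201. 251.]
150 5 top [126. 416.] scene [298. 215.]
150 6 top [170. 413.] scene [268. 241.]
150 7 top [209. 433.] scene [224. 253.]
idx [178.81796072 377.35404393] [291.24952032 277.87283167]
top [([0.5379, 0.168, 0.0983], 0.91)] [([0.555, 0.1724, 0.0962], 0.87), ([0.5387, 0.1649, 0.0984], 0.27)]
top [([0.538, 0.167, 0.1023], 0.64)] [([0.5525, 0.1706, 0.0917], 0.96)]
top [([0.5372, 0.1694, 0.1006], 0.78)] []
scene [([0.5389, 0.1648, 0.1003], 0.89), ([0.4608, -0.1534, 0.0324], 0.23)] [([0.5571, 0.172, 0.0951], 0.83)]
scene [([0.5382, 0.1627, 0.0987], 0.74)] [([0.5561, 0.1739, 0.0967], 0.9)]
scene [([0.539, 0.1609, 0.1022], 0.8), ([0.4711, -0.1569, -0.0002], 0.51)] [([0.5571, 0.1753, 0.095], 0.63), ([0.4586, -0.1571, 0.0885], 0.61)]
```

```bash
cat > turn3.py <<'E'
from h import *
import sys
dq,tag=np.radians(float(sys.argv[1])),sys.argv[2]
st=lambda n:print(n,round(telemetry.current_t(),2),"F",np.round(telemetry.current_wrist_force(),1),"M",np.round(telemetry.current_torque(),2),"op",round(telemetry.current_opening(),4),np.round(telemetry.current_ee_pos(),4))
S=[.5131,.1836]
r.move_to(S+[.22],down(-.6)); r.move_l(S+[.130],vel=.15,guard=8)
gripper_to(.03,f_grip=35); st("grip")
j=np.array(telemetry.current_joints())
for k in (1,2,3):
    q=j.copy(); q[5]-=k*dq/3; r.movej(q.tolist()); st(k)
r.hold(.2); st("held"); gripper_to(.065)
r.move_l(S+[.22],vel=.2); r.move_to([.45,-.05,.25],down(-.4)); st("away")
for c in("top","scene"):
    im=vision.snapshot(c); cv2.imwrite(f"pics/{c}{tag}.png",im[:,:,::-1]); print(look("sleeve_six",c))
a=cv2.imread(f"pics/scene{tag}.png");b=cv2.imread(f"pics/top{tag}.png")
z=lambda im,x,y,w,h:cv2.convertScaleAbs(cv2.resize(im[y:y+h,x:x+w],(400,300),interpolation=cv2.INTER_CUBIC),alpha=2.2,beta=10)
cv2.imwrite(f"pics/crop{tag}.png",np.hstack([z(a,280,165,64,48),z(b,262,255,64,48)]))
E
python3 turn3.py 20 3
```

```text
grip 14.85 F [ 0.1 -0.7  3.6] M [-0.19 -0.07  0.03] op 0.0414 [0.5137 0.1836 0.1307]
1 15.1 F [-0.4 -0.1  1.4] M [-0.02  0.13  0.04] op 0.0414 [0.5136 0.1836 0.1307]
2 15.35 F [-0.5  0.   0.7] M [0.07 0.06 0.45] op 0.0418 [0.5135 0.1838 0.1307]
3 15.6 F [ 0.2 -0.3  1.3] M [ 0.03  0.21 -0.09] op 0.0414 [0.5134 0.1837 0.1307]
held 15.8 F [-1.7  0.7  2.7] M [ 0.02  0.24 -0.06] op 0.0419 [0.5133 0.1837 0.1307]
away 17.94 F [0.1 0.9 0.6] M [ 0.01 -0.01 -0.03] op 0.0653 [ 0.4501 -0.0494  0.2493]
[([0.5411, 0.175, 0.1003], 0.96)]
[([0.5402, 0.169, 0.0989], 0.77), ([0.5551, 0.1726, 0.0938], 0.22)]
```

View pics/crop3.png

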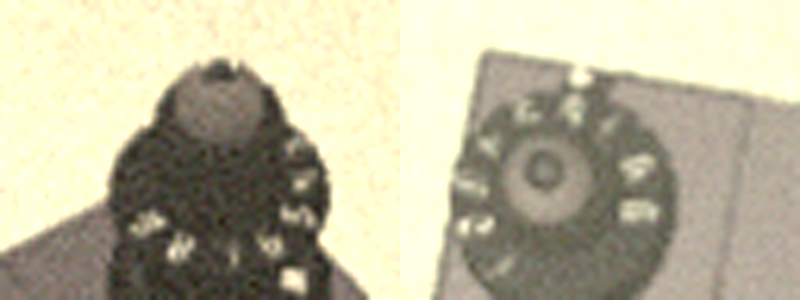

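```bash
python3 - <<'E'
from h import *
S=np.array([.5131,.1837]); A=np.arange(0,360,1.)
def prof(c,tag):
    im=cv2.imread(f"pics/{c}{tag}.png").mean(2).astype(np.float32); out=[]
    for rr in np.arange(.026,.0345,.001):
        P=[proj(c,[*(S+rr*np.array([np.cos(a),np.sin(a)])),.1]) for a in np.radians(A-14.4)]
        P=np.array(P,np.float32); out.append(cv2.remap(im,P[:,0].reshape(-1,1),P[:,1].reshape(-1,1),cv2.INTER_LINEAR)[:,0])
    return np.mean(out,0)
for c in("top",):
    pr={t:prof(c,t) for t in(0,1,3)}
    for t in pr:
        # comb: digits at q-30(n-1), n=1..9
        sc=[]
        for q in range(40,180,2):
            v=(pr[t]-np.median(pr[t]))
            on=np.mean([v[int(q-30*n)%360] for n in range(9)]); off=np.mean([v[int(q-30*n-15)%360] for n in range(9)])
            sc.append((round(on-off,1),q))
        print(c,t,sorted(sc)[::-1][:6])
    v=[p-cv2.GaussianBlur(np.tile(p,3).reshape(1,-1),(0,0),20)[0,360:720] for p in pr.values()]
    for k in(1,2): 
        cc=[(round(float(np.dot(np.roll(v[0],s),v[k])/np.linalg.norm(v[0])/np.linalg.norm(v[k])),3),s) for s in range(0,140)]
        print(sorted(cc)[::-1][:6])
E
```

```text
Traceback (most recent call last):
  File "h.py", line 11, in proj
    K,D,q,p=cam(c); t=-q.inv().apply(p)
            ~~~^^^
  File "h.py", line 5, in cam
    k=vision.get_calibration(c); K=np.array([[k["fx"],0,k["cx"]],[0,k["fy"],k["cy"]],[0,0,1]])
ValueError: time passes only in moves, steps and waits
```

```bash
sed -i 's/^def cam/from functools import cache\n@cache\ndef cam/' h.py; cat > prof.py <<'E'
from h import *
import sys
S=np.array([.5131,.1837]); A=np.arange(0,360,1.)
def prof(c,tag):
    im=cv2.imread(f"pics/{c}{tag}.png").mean(2).astype(np.float32); out=[]
    for rr in np.arange(.026,.0345,.001):
        P=np.array([proj(c,[*(S+rr*np.array([np.cos(a),np.sin(a)])),.1]) for a in np.radians(A-14.4)],np.float32)
        out.append(cv2.remap(im,P[:,0].reshape(-1,1),P[:,1].reshape(-1,1),cv2.INTER_LINEAR)[:,0])
    return np.mean(out,0)
for c in("top","scene"):
  for t in sys.argv[1:]:
    v=prof(c,t); v=v-cv2.GaussianBlur(np.tile(v,3).reshape(1,-1),(0,0),20)[0,360:720]
    sc=[(round(float(np.mean([v[int(q-30*n)%360]-.5*v[int(q-30*n-15)%360]-.5*v[int(q-30*n+15)%360] for n in range(9)])),1),q) for q in range(40,180,2)]
    print(c,t,sorted(sc)[::-1][:7])
E
python3 prof.py 0 1 3
```

```text
top 0 [(24.3, 62), (23.7, 64), (22.5, 60), (20.8, 92), (20.7, 66), (20.1, 94), (19.6, 90)]
top 1 [(26.0, 134), (25.5, 136), (24.1, 104), (23.0, 106), (22.9, 164), (22.0, 132), (21.7, 166)]
top 3 [(24.4, 152), (22.7, 122), (22.6, 154), (21.9, 150), (20.8, 124), (20.7, 120), (19.1, 92)]
scene 0 [(23.8, 92), (22.8, 62), (22.3, 90), (21.6, 60), (20.7, 94), (19.6, 64), (19.4, 122)]
scene 1 [(28.2, 134), (27.7, 104), (27.2, 74), (26.5, 136), (26.1, 106), (26.0, 76), (24.9, 132)]
scene 3 [(25.1, 152), (25.1, 92), (25.0, 122), (23.6, 90), (23.2, 150), (23.1, 120), (22.6, 154)]
```

```bash
cat > pick.py <<'E'
from h import *
st=lambda n:print(n,round(telemetry.current_t(),2),"F",np.round(telemetry.current_wrist_force(),1),"op",round(telemetry.current_opening(),4),np.round(telemetry.current_ee_pos(),4))
P=[.464,-.1567]; y=-.35
print(np.round(inverse_kinematics(P+[.128],down(y)),2))
r.move_to(P+[.21],down(y)); gripper_to(.045)
print(r.move_l(P+[.128],vel=.1,guard=6)); st("down")
gripper_to(.005,f_grip=30); st("grip")
r.move_l(P+[.23],vel=.12); st("up")
r.move_to([.4855,.0770,.20],down(y)); st("over button")
for c in("top","scene"):
    im=vision.snapshot(c); cv2.imwrite(f"pics/{c}4.png",im[:,:,::-1]); print(c,[(t,look(t,c)) for t in("stylus_tip","stylus","stylus_grip","button_top")])
print("expect tip px",proj("scene",[*telemetry.current_ee_pos()[:2],telemetry.current_ee_pos()[2]-.093]))
a=cv2.imread("pics/scene4.png")
cv2.imwrite("pics/crop4.png",cv2.convertScaleAbs(cv2.resize(a[140:260,210:370],(800,600),interpolation=cv2.INTER_CUBIC),alpha=2.2,beta=10))
E
python3 pick.py
```

```text
[-0.47  0.23  1.84 -0.    1.07 -0.12]
False
down 20.17 F [ 0.1 -0.5 -0.7] op 0.0452 [ 0.4644 -0.1569  0.1285]
grip 20.76 F [-1.1 -0.4  2. ] op 0.0134 [ 0.4641 -0.1567  0.1282]
up 21.76 F [-0.4 -0.6 -0.9] op 0.0136 [ 0.4635 -0.1565  0.2292]
over button 22.7 F [ 0.6  0.1 -0. ] op 0.0133 [0.4856 0.0763 0.1999]
top [('stylus_tip', []), ('stylus', []), ('stylus_grip', []), ('button_top', [])]
scene [('stylus_tip', [([0.4849, 0.077, 0.1054], 0.54)]), ('stylus', [([0.4828, 0.0758, 0.1614], 0.47)]), ('stylus_grip', [([0.4841, 0.0719, 0.1874], 0.61)]), ('button_top', [([0.5877, 0.4347, 0.001], 0.52)])]
expect tip px [269.92014669 214.89829474]
```

View pics/crop4.png

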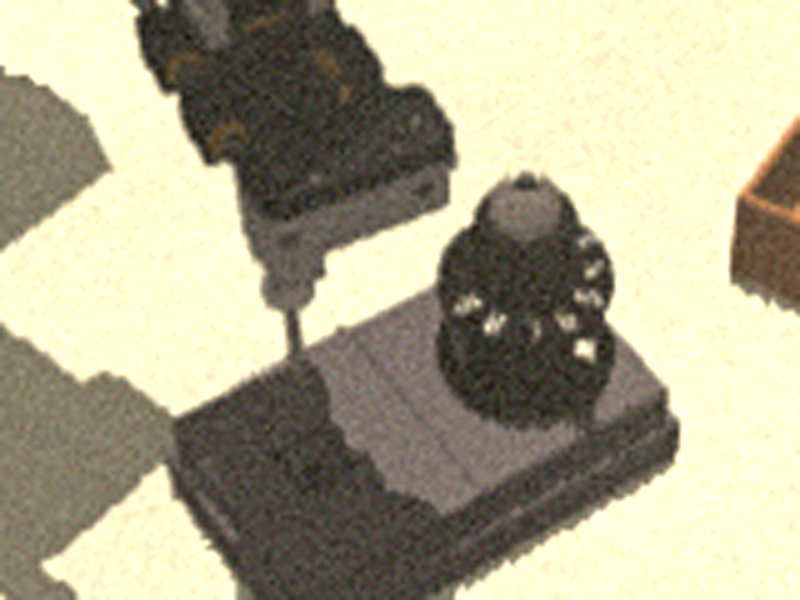

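```bash
python3 - <<'E'
from h import *
st=lambda n:print(n,round(telemetry.current_t(),2),"F",np.round(telemetry.current_wrist_force(),1),np.round(telemetry.current_ee_pos(),4))
print(ray("top",(336,297.7),.046),ray("scene",(272.4,232.6),.046))
# frame square corners in crop2 (top): centre
print(ray("top",(308+(600-400)/7.143,276+(453-300)/7.143),.05))
B=[.4857,.0772]
r.move_l(B+[.155],vel=.1); r.hold(.2); st("hover")
g=r.move_l(B+[.140],vel=.03,guard=4); r.hold(.1); st(("in hole",g))
E
```

```text
[0.48838066 0.0751951  0.046     ] [0.48653854 0.07635478 0.046     ]
[0.48855279 0.07527918 0.05      ]
hover 24.0 F [ 0.   0.  -0.4] [0.4862 0.0772 0.1557]
('in hole', False) 24.75 F [ 0.6 -0.1  0.5] [0.4859 0.0772 0.1401]
```

```bash
python3 - <<'E'
from h import *
st=lambda n:print(n,round(telemetry.current_t(),2),"F",np.round(telemetry.current_wrist_force(),1),np.round(telemetry.current_ee_pos(),4),round(telemetry.current_opening(),4))
B=[.4857,.0772]
for z in(.136,.134,.132,.130,.1285,.127,.1255):
    g=r.move_l(B+[z],vel=.02,guard=12); r.hold(.15); st((z,g))
    if g or telemetry.current_wrist_force()[2]>11: break
E
```

```text
(0.136, False) 25.25 F [-0.5 -0.2 -0. ] [0.4858 0.0772 0.136 ] 0.0134
(0.134, False) 25.65 F [-0.6  0.7  2.3] [0.4861 0.0772 0.1343] 0.0137
(0.132, False) 26.05 F [-0.2 -0.6  3.8] [0.486  0.0772 0.1322] 0.0138
(0.13, False) 26.45 F [ 1.  -0.2  4.5] [0.486  0.0772 0.1302] 0.0134
(0.1285, False) 26.85 F [-0.4 -0.2 12.4] [0.4862 0.0772 0.1298] 0.0135
```

```bash
cat > place.py <<'E'
from h import *
st=lambda n:print(n,round(telemetry.current_t(),2),"F",np.round(telemetry.current_wrist_force(),1),np.round(telemetry.current_ee_pos(),4),round(telemetry.current_opening(),4))
B=[.4857,.0772];P=[.464,-.1567]
r.move_l(B+[.155],vel=.06); r.move_l(B+[.23],vel=.15)
r.move_to(P+[.23],down(-.35)); r.hold(.2); st("over rack")
g=r.move_l(P+[.16],vel=.1,guard=5); st(("slot",g))
if g: raise SystemExit
g=r.move_l(P+[.1270],vel=.03,guard=4); r.hold(.15); st(("seat",g))
E
python3 place.py
```

```text
over rack 29.23 F [ 0.3  0.1 -1.2] [ 0.4643 -0.1554  0.23  ] 0.0137
('slot', False) 30.07 F [-0.6 -0.4 -0. ] [ 0.4645 -0.1569  0.1605] 0.0136
('seat', True) 31.22 F [-0.6 -0.4  5.5] [ 0.4638 -0.1566  0.1281] 0.0135
```

Contact came at the original hanging height, so the stylus is seated. I'll release it and check.

```bash
cat > rel.py <<'E'
from h import *
st=lambda n:print(n,round(telemetry.current_t(),2),"F",np.round(telemetry.current_wrist_force(),1),np.round(telemetry.current_ee_pos(),4),round(telemetry.current_opening(),4))
P=[.464,-.1567]
gripper_to(.045); st("open"); r.move_l(P+[.23],vel=.12)
r.move_to([.2,-.4,.3],down(-.35)); r.hold(.5); st("away")
for c in("top","scene"):
    im=vision.snapshot(c); cv2.imwrite(f"pics/{c}5.png",im[:,:,::-1]); print(c,[(t,look(t,c)) for t in("stylus_tip","stylus","stylus_grip","sleeve_six","fort","tub","parts_tray")])
a=cv2.imread("pics/scene5.png");b=cv2.imread("pics/top5.png")
z=lambda im,x,y,w,h:cv2.convertScaleAbs(cv2.resize(im[y:y+h,x:x+w],(400,300),interpolation=cv2.INTER_CUBIC),alpha=2.2,beta=10)
cv2.imwrite("pics/crop5.png",np.vstack([np.hstack([z(a,280,165,64,48),z(a,150,265,80,60)]),np.hstack([z(b,262,255,64,48),z(b,408,270,56,42)])]))
E
python3 rel.py; python3 prof.py 3 5
```

```text
open 31.89 F [0.1 0.3 0.8] [ 0.4631 -0.1562  0.1274] 0.0445
away 34.77 F [-0.2 -0.5 -0.3] [ 0.2002 -0.3999  0.3   ] 0.0452
top [('stylus_tip', [([0.4596, -0.152, 0.034], 0.6)]), ('stylus', [([0.4642, -0.1595, 0.0918], 0.62)]), ('stylus_grip', [([0.4633, -0.1556, 0.1187], 0.53)]), ('sleeve_six', [([0.5399, 0.1743, 0.0999], 0.67)]), ('fort', [([0.7685, 0.0391, -0.0004], 0.92), ([0.4842, 0.0783, 0.0432], 0.53)]), ('tub', [([0.7611, -0.2174, 0.001], 0.82), ([0.463, -0.154, 0.0327], 0.62)]), ('parts_tray', [([0.5897, 0.4347, -0.0039], 0.64)])]
scene [('stylus_tip', [([0.4607, -0.1576, 0.0327], 0.72), ([0.5119, 0.1809, 0.1198], 0.29)]), ('stylus', [([0.4606, -0.156, 0.0887], 0.77)]), ('stylus_grip', [([0.4596, -0.1572, 0.1173], 0.64)]), ('sleeve_six', [([0.5414, 0.1721, 0.1007], 0.66)]), ('fort', [([0.7667, 0.0414, -0.0015], 0.94)]), ('tub', [([0.762, -0.2205, -0.0031], 0.66)]), ('parts_tray', [([0.5879, 0.4356, 0.0024], 0.96), ([0.4635, -0.1581, 0.1161], 0.64)])]
top 3 [(24.4, 152), (22.7, 122), (22.6, 154), (21.9, 150), (20.8, 124), (20.7, 120), (19.1, 92)]
top 5 [(22.0, 152), (21.0, 122), (20.8, 154), (19.6, 150), (19.3, 124), (19.1, 120), (17.9, 92)]
scene 3 [(25.1, 152), (25.1, 92), (25.0, 122), (23.6, 90), (23.2, 150), (23.1, 120), (22.6, 154)]
scene 5 [(24.7, 92), (24.4, 152), (24.2, 122), (23.5, 90), (22.9, 120), (22.8, 150), (21.5, 62)]
```

View pics/crop5.png

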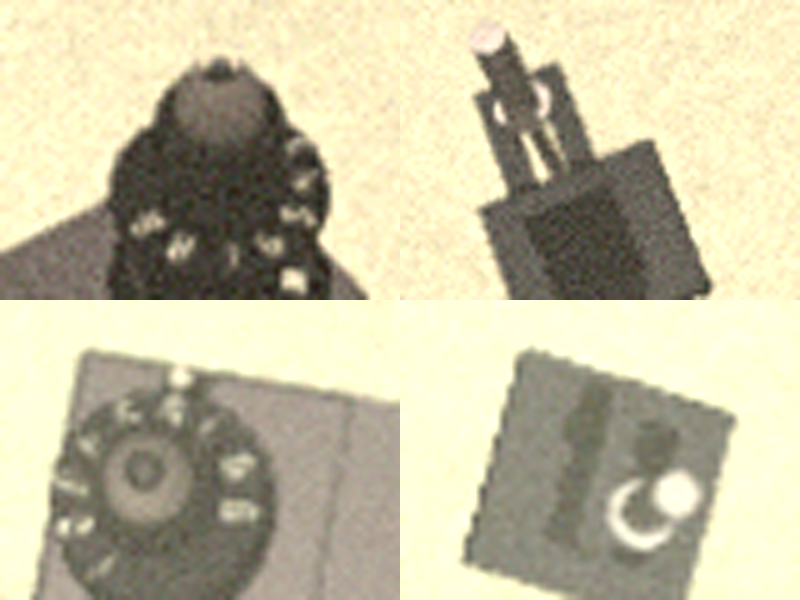

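The picture shows 6 beside the white mark, at (172,410) next to (180,377). The stylus hangs upright in the fork with its flange on both tines, looking just as it did at the start.

```bash
python3 -c "
from h import *
r.sign_off(); print(telemetry.current_t())"
```

```text
the job is handed in; nothing more can be done
the job is handed in; nothing more can be done
```

The job is done and handed in at about 35 s of the 61 s allowed. The sleeve is on 6, the button was pressed once with the stylus, and the stylus is back in its fork.

- **Sleeve:** I turned it from 3 to 6. The first 90° turn at a 20 N grip slipped and left the sleeve between 5 and 6. A second grip at 35 N with 20° more seated it. The digit spacing reads about 152° in the last picture against 150° for 6, and the same method read 62° for the known 60° at the start. The network's own "6" mark reads roughly 5–8° off the index, within its stated 4 mm error.
- **Button:** The force rose from 2.3 N to 4.5 N over the button's travel, then reached 12 N as it hit the stop, so it went fully down. I pulled the stylus clear afterwards. I did not separately check that the button sprang back.
- **Stylus:** It touched the tines at the same height it had been picked up from. The last pictures show it upright on its flange in the same place as before.
- **Fort, tub and tray:** The networks place all three within about 5 mm of where they started, which is close to their own error, and the arm never went near them.

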